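# Make up two finishing kits at the seal-maker's bench

## Robot

A 7-joint arm with a two-finger parallel gripper is mounted at the origin on the work surface. World frame = base frame: x ahead of the robot, y to its left, z up, the work surface at z = 0. Lengths are in m, angles in rad, forces in N, time in s.
With the tool pointing down it reaches from about 0.4 to 0.875 m from the base axis. Payload 19.3 kg.
Tool frame: the origin (TCP) lies midway between the tips of the shut fingers; the grasp point (between the pads) lies 19 mm behind it; z points along the fingers, y is the line along which they close (so a half turn about z gives the same grasp; the last joint's range is limited). The gripper opens to 85 mm and grips with 20 to 120 N. Pads are 22 mm wide; open, the fingers measure 114 mm over their backs; the gripper's body (76 mm by 85 mm) begins 54 mm behind the grasp point. The pads swing forward as they close: fully open they stand 13 mm farther back than shut.
Start: joints at [-1.255, 0.521, -0.036, 1.599, 0.021, 1.021, -0.113], TCP at [0.235, 0.579, 0.231] pointing down, gripper open.
Joint ranges: [-2.91, 2.91], [-0.3, 2.13], [-1.5, 1.42], [0.17, 2.43], [-1.26, 4.41], [0.16, 1.93], [-2.52, 2.52]. Speed limits (rad/s): [1.89, 1.89, 2.39, 2.39, 3.01, 3.01, 3.01].

## Interface

Orientations are given as [roll, pitch, yaw] about the fixed x, y, z axes, in that order (R = Rz(yaw) Ry(pitch) Rx(roll)).
In Python, from workcell import telemetry, grab_frame, calibration, bot, outline_of, landmark_of gives the robot as it stands. The module is installed in compiled form; this text tells all that it offers.
- The arm moves only by the shell command python3 -m inch 'ROWS' [FORCE]. ROWS is JSON, a list of rows, each a list of 7 numbers: the shift along the tool's x, y, z in m, then the turn, a rotation vector about the tool's x, y, z in rad, then the closure, from 0 (fully open) to 1 (shut). A call has 1 to 5 rows; each row shifts and turns the commanded pose from where the row before left it, along the tool's axes as they then stand; what a row does not reach is not made up. A row lasts 1/10 s, in which the tool goes at most 50 mm and 8.59 degrees, less where a joint would pass 70% of its speed; a pose out of reach is approached as far as the arm can. A call is refused whole if a number of a shift passes 0.05 or a number of a turn 0.15, either way. A call with a gripper value outside its range is refused whole. The fingers move at their own pace and stop on an object; FORCE is the grip in N (left out, the last holds). Time passes only in rows, so rows that do not move let the fingers close. It gives the time, the measured TCP pose, the force, the opening and the grip force at its end, in the units of the state.
- telemetry.observe(): the state, without advancing time (a new reading comes with each control period).
- grab_frame(name): name is "scene" or "top"; returns the picture (384x512x3 uint8, red, green, blue); there is no depth.
- calibration(name): a dict with "fovy" (degrees; the focal length in pixels is half the picture's height over the tangent of half this angle, whatever the lens; pixels are square), "cx", "cy" (the principal point, pixels), "pose" (4x4, takes a point from camera to world coordinates). Camera axes: x right, y down, z forward; pixel columns grow to the right and rows downward; lengths in m; the calibration is good to about 2 mm. A picture is of the moment at which its call begins. calibration takes no time and is no camera call.
- bot.job_done(): hands the job in; it is judged then, once.
Trained networks look in the newest picture that a camera, given by its name, has taken for a name from the list of things; names that differ only in an ending like _2 or _b are one class to them, and where a whole thing is asked for, a point or a joint stands for the part that bears it (a point fixed in the world has none). Each returns a list of dicts, best first, with "score" (0 to 1); they miss things now and then, are a little off and sometimes report something else, mostly with a low value. They report only what shows in the picture. A call takes as long as a camera call. They do not tell look-alikes from the thing itself.
- outline_of(label, camera): "region" (384x512 bool, what is visible of it) and "rect" ([left, top, right, bottom] in pixels, round what is visible of it).
- landmark_of(label, camera): "xy" ([column, row] in pixels: a listed point, or the origin of a listed thing).
The state is a dict: "clock": time; "qpos": joint angles; "qd": joint speeds; "joint_efforts": joint torques, N m; "position": TCP position; "tool_rot": TCP orientation; "force": force on the tool from outside, world axes, zero at the start; "moment": the same for the moment, N m; "grip_width": finger opening in m; "finger_force": force on a finger pad.
Only numpy, scipy, OpenCV 4.12 (cv2) and the standard library are available. Lean on these libraries where they do the work, as an engineer would, in place of code of your own. Each camera call takes 0.05 s, during which the arm holds its last target. There are 200 camera calls.

## Task

Make up the two kits. In the two-compartment tray put the large brass seal in the short compartment and the grey whetstone, lying flat, in the long one; in the three-compartment tray put the steel collar lying flat in the middle compartment, with the small brass seal in one end compartment and the amber jar in the other, either way round. Stand both seals and the jar upright, and leave the bare brass blank, the roll of tape and the flat tin where they are.

Things in the scene. Friction and masses are not known exactly. Their poses are not given: they have to be found in the camera images.
- large_seal: Brass seal blank: square base 42 x 42 mm, 20 mm high, with an upright round grip post 22 mm in diameter at its centre (from 24 mm up; a 29 mm wide, 4 mm high foot below it), 56 mm tall in all. The larger of the two seals with a post; about 0.4 kg. Origin: centre of the underside; z up along the post, x and y square to the base's sides. Stands upright at the start, anywhere among the stock.
- small_seal: Brass seal blank: square base 28 x 28 mm, 14 mm high, with an upright round grip post 16 mm in diameter at its centre (from 18 mm up; a 21 mm wide, 4 mm high foot below it), 44 mm tall in all. The smaller of the two seals with a post; about 0.13 kg. Origin: centre of the underside; z up along the post, x and y square to the base's sides. Stands upright at the start, anywhere among the stock.
- collar: Plain steel ring, 50 mm outside diameter, 32 mm bore, 30 mm high, about 0.25 kg, lying flat. Origin: centre of the underside; z up along its axis.
- stone: Grey whetstone bar 80 x 26 x 26 mm, about 0.13 kg, lying on a long face. Origin: centre of the underside; x along its 80 mm length, z up.
- jar: Closed amber glass jar with a black screw cap, body 42 mm in diameter, 50 mm tall, about 0.12 kg, upright. Origin: centre of the underside; z up.
- three_tray: Open wooden kit tray fixed to the bench, 214 x 80 mm, dark rim, pale floor 4 mm thick; walls and dividers 4 mm thick, tops 12 mm above the bench. Origin: centre of the underside, at bench level; z up, y along its length. Two dividers make three equal compartments, each 66 mm along y (inside) by 72 mm along x (inside), with centres at y = -70, 0 and +70 mm.
- two_tray: Open wooden kit tray fixed to the bench, 188 x 80 mm, dark rim, pale floor 4 mm thick; walls and dividers 4 mm thick, tops 12 mm above the bench. Origin: centre of the underside, at bench level; z up, y along its length. One divider: short compartment 66 mm inside along y, centre at y = -57 mm; long one 110 mm inside, centre at y = +35 mm; both 72 mm inside along x.
- bare_blank: Bystander, to be left alone: small loose square brass blank without a post, 30 x 30 x 16 mm. Origin: centre of the underside.
- tape_roll: Bystander, to be left alone: loose roll of pale tape lying flat, 68 mm outside diameter, 48 mm bore, 22 mm high. Origin: centre of the underside.
- tin: Bystander, to be left alone: loose flat round aluminium tin, 50 mm in diameter, 18 mm high. Origin: centre of the underside.
Mind the look-alikes: they are no part of the job. What is shaped like the three_tray but pink is not meant.

How it is judged:
At the end, for the whole second after the job is handed in: Large seal and stone in the short and long compartments of the two-compartment tray; collar in the middle, small seal and jar in opposite ends of the other; all on the tray floor (within 4 mm), centres inside their compartments, tilted under 7 degrees, at rest (x of large_seal in the frame of two_tray between -0.025 and 0.025 m and y of large_seal in the frame of two_tray between -0.076 and -0.036 m and z of large_seal in the frame of two_tray between 0.001 and 0.008 m and x of stone in the frame of two_tray between -0.03 and 0.03 m and y of stone in the frame of two_tray between 0.01 and 0.062 m and z of stone in the frame of two_tray between 0.001 and 0.008 m and x of collar in the frame of three_tray between -0.025 and 0.025 m and y of collar in the frame of three_tray between -0.018 and 0.018 m and z of collar in the frame of three_tray between 0.001 and 0.008 m and (((x of jar in the frame of three_tray between -0.025 and 0.025 m and y of jar in the frame of three_tray between -0.092 and -0.048 m and z of jar in the frame of three_tray between 0.001 and 0.008 m) and (x of small_seal in the frame of three_tray between -0.026 and 0.026 m and y of small_seal in the frame of three_tray between 0.046 and 0.094 m and z of small_seal in the frame of three_tray between 0.001 and 0.008 m)) or ((x of jar in the frame of three_tray between -0.025 and 0.025 m and y of jar in the frame of three_tray between 0.048 and 0.092 m and z of jar in the frame of three_tray between 0.001 and 0.008 m) and (x of small_seal in the frame of three_tray between -0.026 and 0.026 m and y of small_seal in the frame of three_tray between -0.094 and -0.046 m and z of small_seal in the frame of three_tray between 0.001 and 0.008 m))) and angle between each of large_seal, small_seal, collar, stone, jar's own z axis and vertical below 0.12 rad and linear speed of each of large_seal, small_seal, collar, stone, jar below 0.02 m/s and angular speed of each of large_seal, small_seal, collar, stone, jar below 0.2 rad/s); the robot touches nothing.
It fails at once if the bare brass blank is moved more than 20 mm (distance of bare_blank from where it was at the start of the episode above 0.02 m).
It fails at once if the roll of tape is moved more than 20 mm (distance of tape_roll from where it was at the start of the episode above 0.02 m).
It fails at once if the flat tin is moved more than 20 mm (distance of tin from where it was at the start of the episode above 0.02 m).
It also fails if it takes over 112 s, if anything falls off the work surface, if the arm or the gripper's body presses on something with over 40 N, if the wrist force passes 120 N, or if a joint passes its speed limit or range.

## Working session

There is one attempt and no reset: what is moved stays moved. The work goes in short steps, Python scripts to look and compute and a shell command to move; the robot and the scene stay as the last step left them, time stands still between calls to the robot, and variables do not carry over. Pictures are saved under pics/ and viewed, at most 15 in all, crops included, and the job is handed in when it is done.

```bash
mkdir -p pics; cat > h.py <<'E'
import numpy as np, cv2
from workcell import telemetry, grab_frame, calibration, bot, outline_of, landmark_of
def w(cam,uv,z):
    c=calibration(cam); f=192/np.tan(np.radians(c["fovy"])/2); T=np.array(c["pose"])
    d=T[:3,:3]@np.array([(uv[0]-c["cx"])/f,(uv[1]-c["cy"])/f,1]); o=T[:3,3]
    return o+d*(z-o[2])/d[2]
def px(cam,p):
    c=calibration(cam); f=192/np.tan(np.radians(c["fovy"])/2); T=np.array(c["pose"])
    q=T[:3,:3].T@(np.array(p)-T[:3,3]); return np.array([c["cx"]+f*q[0]/q[2],c["cy"]+f*q[1]/q[2]])
def save(im,name,s=1): cv2.imwrite("pics/"+name,cv2.resize(im[:,:,::-1],None,fx=s,fy=s,interpolation=cv2.INTER_CUBIC))
E
python3 - <<'E'
from h import *
np.set_printoptions(precision=4,suppress=True)
for c in("scene","top"):
    im=grab_frame(c); save(im,c+"0.png",1.5); k=calibration(c); print(c,k["fovy"],k["cx"],k["cy"]);print(np.array(k["pose"]))
    for n in "large_seal small_seal collar stone jar three_tray two_tray bare_blank tape_roll tin".split():
        for r in landmark_of(n,c)[:4]: print(n,np.round(r["xy"],1),round(r["score"],2),w(c,r["xy"],0)[:2])
print(telemetry.observe())
E
```

```text
scene 57.90637400754396 256.48162009277775 189.02377647718865
[[-0.554   0.5009 -0.6649  1.0106]
 [ 0.8324  0.3195 -0.4529  0.4506]
 [-0.0144 -0.8044 -0.5939  0.5425]
 [ 0.      0.      0.      1.    ]]
large_seal [285.8 214. ] 0.58 [0.4493 0.1519]
small_seal [226.3 201.8] 0.75 [0.489  0.0029]
collar [192.9 171. ] 0.55 [ 0.4287 -0.1635]
stone [149.9 160.5] 0.63 [ 0.4551 -0.311 ]
jar [337.4 230.5] 0.79 [0.4362 0.278 ]
three_tray [134.4 201. ] 0.75 [ 0.6123 -0.1958]
three_tray [213.  132.6] 0.72 [ 0.2146 -0.2657]
three_tray [352.1 181.3] 0.58 [0.2354 0.2348]
bare_blank [192.1 174.1] 0.74 [ 0.4418 -0.1547]
bare_blank [265.4 266. ] 0.21 [0.6118 0.1974]
tape_roll [176.  241.9] 0.81 [ 0.6606 -0.0038]
tin [370.  291.5] 0.62 [0.5576 0.3946]
tin [203.  216.4] 0.21 [ 0.5634 -0.0098]
top 46.472486072866204 255.2112654681085 196.6620766845725
[[-0.0154 -0.9956  0.0929  0.3434]
 [-0.9999  0.0151 -0.0042  0.0622]
 [ 0.0027 -0.093  -0.9957  1.2352]
 [ 0.      0.      0.      1.    ]]
large_seal [221.4 199.9] 0.77 [0.451  0.1509]
small_seal [280.2 190.4] 0.49 [ 0.4751 -0.0126]
collar [334.5 209.9] 0
[... 412 characters left out ...]
.1978]
bare_blank [280.2 155.9] 0.55 [ 0.5721 -0.0146]
tape_roll [277.4 157.2] 0.63 [ 0.5686 -0.0067]
tape_roll [275.2 129.5] 0.58 [ 0.6476 -0.0021]
tin [135.6 158.7] 0.77 [0.5702 0.3896]
{'clock': 1.1, 'qpos': array([-1.2552,  0.5214, -0.0363,  1.5995,  0.0212,  1.0211, -0.1128]), 'qd': array([ 0.002 ,  0.0007,  0.0013,  0.0003, -0.0019, -0.0007,  0.0001]), 'joint_efforts': array([  0.0027, -92.686 ,   1.9794, -37.0234,   0.0181,   0.0022,
         0.    ]), 'position': array([0.2352, 0.5791, 0.2313]), 'tool_rot': array([3.1416, 0.    , 2.7558]), 'force': array([ 1.3816, -0.3405, -0.6378]), 'moment': array([ 0.0158, -0.0601, -0.0625]), 'finger_force': 0.0, 'grip_width': 0.08550159963944247}
```

View pics/scene0.png

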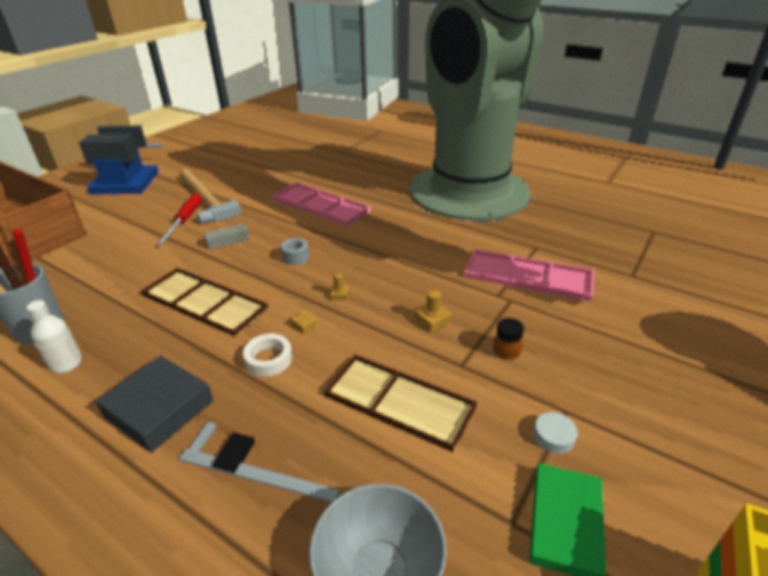

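View pics/top0.png

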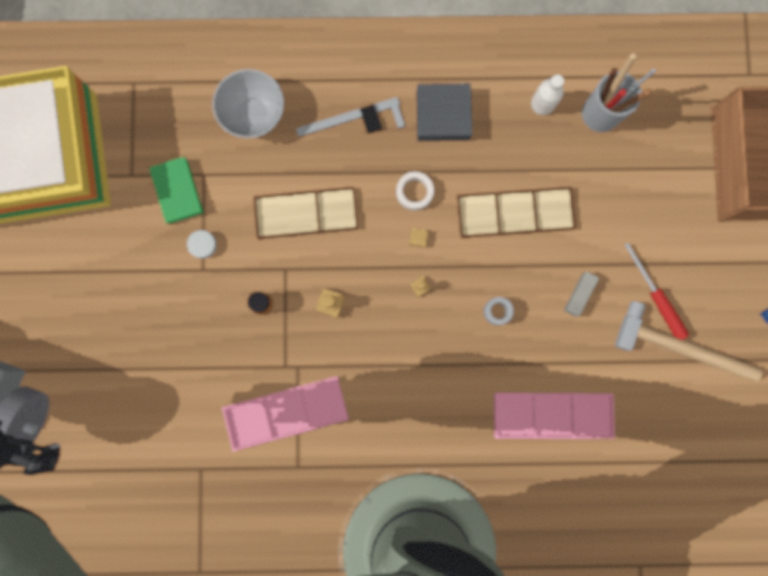

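Top view, in original pixels: the wooden two_tray is at (204,142) with its short compartment on the right, and the wooden three_tray is at (344,141). The pink trays at (190,275) and (369,277) are decoys.
- **Large and small seal:** posts at (221,200) and (280,190). The bare blank at (280,158) has no post.
- **Collar:** (333,207). The tape roll at (276,127) could be mistaken for it.
- **Stone:** (388,196). The hammer head at (420,217) is also grey.
- **Jar:** (173,201). The tin is at (135,162).

Next I'll fit model outlines in both cameras and check them in one crop.

```bash
cat > fit.py <<'E'
from h import *
from scipy.optimize import minimize
def box(a,b,z0,z1): return np.array([[sx*a/2,sy*b/2,z] for sx in(-1,1) for sy in(-1,1) for z in(z0,z1)])
def cyl(d,z0,z1): return np.array([[d/2*np.cos(t),d/2*np.sin(t),z] for t in np.linspace(0,6.283,25) for z in(z0,z1)])
M={"large_seal":[box(.042,.042,0,.02),cyl(.029,.02,.024),cyl(.022,.024,.056)],"small_seal":[box(.028,.028,0,.014),cyl(.021,.014,.018),cyl(.016,.018,.044)],
"collar":[cyl(.05,0,.03)],"stone":[box(.08,.026,0,.026)],"jar":[cyl(.042,0,.05)],"three_tray":[box(.08,.214,0,.012)],"two_tray":[box(.08,.188,0,.012)]}
S=4
def hulls(n,cam,p,z0=0):
    c,s=np.cos(p[2]),np.sin(p[2]); R=np.array([[c,-s,0],[s,c,0],[0,0,1]]); out=[]
    for part in M[n]:
        q=np.array([px(cam,R@v+[p[0],p[1],z0]) for v in part],np.float32); out.append(cv2.convexHull(q)[:,0])
    return out
def mask(n,cam,p,z0=0):
    m=np.zeros((384*S,512*S),np.uint8)
    for h in hulls(n,cam,p,z0): cv2.fillConvexPoly(m,np.round(((h+.5)*S-.5)*16).astype(np.int32),1,shift=4)
    return m
def region(n,cam,g,z=0.01):
    u=px(cam,[g[0],g[1],z]); best=None
    for r in outline_of(n,cam):
        q=r["rect"]; d=np.hypot((q[0]+q[2])/2-u[0],(q[1]+q[3])/2-u[1])
        if d<14 and (best is None or d<best[0]): best=(d,r)
    if best is None: return None
    m=best[1]["region"].astype(np.uint8)
    if n in("collar","two_tray","three_tray"):
        cs,_=cv2.findContours(m,cv2.RETR_EXTERNAL,cv2.CHAIN_APPROX_NONE); cv2.drawContours(m,cs,-1,1,-1)
    return np.kron(m,np.ones((S,S),np.uint8))
def fit(n,g,z0=0,cams=("top","scene"),yaws=(0,)):
    regs={c:region(n,c,g,z0+.01) for c in cams}; regs={c:r for c,r in regs.items() if r is not None}
    if not regs: return None
    def cost(p):
        t=0
        for c,r in regs.items():
            m=mask(n,c,p,z0); t-=(m&r).sum()/(m|r).sum()
        return t/len(regs)
    res=[minimize(cost,[*g,y],method="Nelder-Mead",options=dict(initial_simplex=[[*g,y],[g[0]+.008,g[1],y],[g[0],g[1]+.008,y],[g[0],g[1],y+.25]],maxiter=90,xatol=2e-4,fatol=1e-4)) for y in yaws]
    b=min(res,key=lambda r:r.fun); return b.x,-b.fun,list(regs)
E
cat > run1.py <<'E'
from fit import *
np.set_printoptions(precision=4,suppress=True)
ims={c:grab_frame(c) for c in("top","scene")}
G={"two_tray":(.616,.198),"three_tray":(.614,-.196),"large_seal":(.45,.151),"small_seal":(.482,-.008),"collar":(.42,-.162),"stone":(.454,-.308),"jar":(.44,.28)}
big=cv2.resize(ims["top"],None,fx=4,fy=4,interpolation=cv2.INTER_CUBIC)
for n,g in G.items():
    r=fit(n,g,yaws=(0,.6,-.6) if n=="stone" else (0,)); print(n,r)
    if r:
        for h in hulls(n,"top",r[0]): cv2.polylines(big,[np.round((h+.5)*4).astype(np.int32)],True,(255,0,0),1)
save(big[100*4:230*4,150*4:410*4],"fit.png",.75)
E
python3 run1.py
```

```text
two_tray (array([0.6157, 0.2   , 0.08  ]), np.float64(0.9674433670359825), ['top', 'scene'])
three_tray (array([ 0.6111, -0.1927,  0.058 ]), np.float64(0.9560859758759023), ['top', 'scene'])Traceback (most recent call last):
  File "run1.py", line 7, in <module>
    r=fit(n,g,yaws=(0,.6,-.6) if n=="stone" else (0,)); print(n,r)
  File "fit.py", line 35, in fit
    res=[minimize(cost,[*g,y],method="Nelder-Mead",options=dict(initial_simplex=[[*g,y],[g[0]+.008,g[1],y],[g[0],g[1]+.008,y],[g[0],g[1],y+.25]],maxiter=90,xatol=2e-4,fatol=1e-4)) for y in yaws]
         ~~~~~~~~^^^^^^^^^^^^^^^^^^^^^^^^^^^^^^^^^^^^^^^^^^^^^^^^^^^^^^^^^^^^^^^^^^^^^^^^^^^^^^^^^^^^^^^^^^^^^^^^^^^^^^^^^^^^^^^^^^^^^^^^^^^^^^^^^^^^^^^^^^^^^^^^^^^^^^^^^^^^^^^^^^
    res = _minimize_neldermead(fun, x0, args, callback, bounds=bounds,
                               **options)
    fxr = func(xr)
    fx = function(np.copy(x), *(wrapper_args + args))
  File "fit.py", line 33, in cost
    m=mask(n,c,p,z0); t-=(m&r).sum()/(m|r).sum()
  File "fit.py", line 15, in mask
    for h in hulls(n,cam,p,z0): cv2.fillConvexPoly(m,np.round(((h+.5)*S-.5)*16).astype(np.int32),1,shift=4)
             ~~~~~^^^^^^^^^^^^
  File "fit.py", line 11, in hulls
    q=np.array([px(cam,R@v+[p[0],p[1],z0]) for v in part],np.float32); out.append(cv2.convexHull(q)[:,0])
                ~~^^^^^^^^^^^^^^^^^^^^^^^^
  File "h.py", line 8, in px
    c=calibration(cam); f=192/np.tan(np.radians(c["fovy"])/2); T=np.array(c["pose"])
ValueError: time passes only in moves, steps and waits
```

```bash
python3 -m inch '[[0,0,0,0,0,0.15,0],[0,0,0,0,0,0.15,0],[0,0,0,0,0,0.15,0],[0,0,0,0,0,0.15,0],[0,0,0,0,0,0.15,0]]' 40; python3 -m inch '[[0,0,0,0,0,0.15,0],[0,0,0,0,0,0.15,0],[0,0,0,0,0,0.135,0],[0,0,0,0,0,0,0]]'
```

```text
clock: 2.0
position: [0.2352, 0.5791, 0.2313]
tool_rot: [3.142, -0.0, 2.0]
force: [-1.0, 0.0, 0.1]
grip_width: 0.0854
finger_force: 0.0
clock: 2.4
position: [0.235, 0.5791, 0.2312]
tool_rot: [3.141, 0.0, 1.569]
force: [0.5, 0.2, 0.9]
grip_width: 0.0852
finger_force: 0.0
```

```bash
sed -i 's/^def w/from functools import lru_cache\ncalibration=lru_cache(calibration)\ndef w/' h.py; python3 run1.py
```

```text
two_tray (array([0.6158, 0.1993, 0.0891]), np.float64(0.9663449527669246), ['top', 'scene'])
three_tray (array([ 0.611 , -0.1917,  0.0539]), np.float64(0.9670787566105801), ['top', 'scene'])
large_seal (array([ 0.4451,  0.1553, -0.3772]), np.float64(0.828828636598243), ['top', 'scene'])
small_seal (array([ 0.4738, -0.009 ,  0.6851]), np.float64(0.8704022000687521), ['scene'])
collar (array([ 0.4259, -0.1502, -0.4199]), np.float64(0.8806628023430274), ['top', 'scene'])
stone (array([ 0.4555, -0.3049, -0.5093]), np.float64(0.9111612959324349), ['top', 'scene'])
jar (array([ 0.4466,  0.2812, -0.1525]), np.float64(0.8541266898341995), ['top', 'scene'])
```

View pics/fit.png

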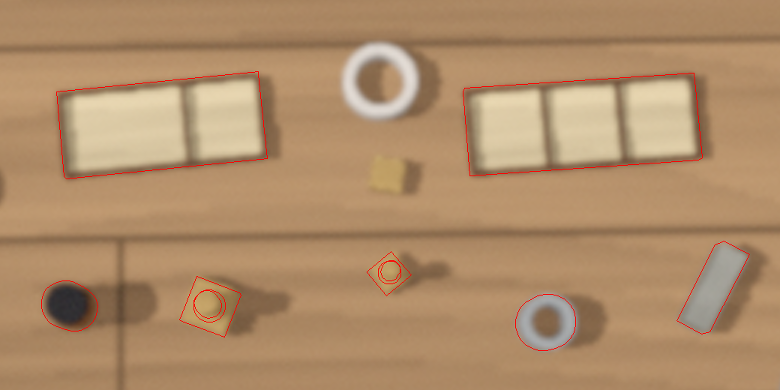

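The fits match the picture (crop pixels): jar (70,306), large seal (210,306), small seal (389,272), collar (546,322), stone (713,288) and both wooden trays. The bare blank at (387,174) and the tape roll at (380,80) were left out of the fits. I'll start with the jar; at yaw π/2 the row axes are [dy, dx, -dz].

```bash
python3 -m inch '[[-0.033,0.0235,0,0,0,0,0],[-0.033,0.0235,0,0,0,0,0],[-0.033,0.0235,0,0,0,0,0],[-0.033,0.0235,0,0,0,0,0],[-0.033,0.0235,0,0,0,0,0]]'; python3 -m inch '[[-0.033,0.0235,0.02,0,0,0,0],[-0.033,0.0235,0.02,0,0,0,0],[-0.033,0.0235,0.02,0,0,0,0],[-0.034,0.0235,0.02,0,0,0,0],[0,0,0,0,0,0,0]]'
```

```text
clock: 3.7
position: [0.3534, 0.4127, 0.2315]
tool_rot: [3.141, -0.0, 1.571]
force: [0.9, 0.1, 0.4]
grip_width: 0.0853
finger_force: 0.0
clock: 4.2
position: [0.4487, 0.2754, 0.1495]
tool_rot: [-3.141, 0.004, 1.564]
force: [0.3, 1.0, 0.4]
grip_width: 0.0851
finger_force: 0.0
```

```bash
python3 -m inch '[[0,0,0.03,0,0,0,0],[0,0,0.03,0,0,0,0],[0,0,0,0,0,0,0],[0,0,0,0,0,0,0]]'
```

```text
clock: 4.6
position: [0.4467, 0.2812, 0.0918]
tool_rot: [-3.141, 0.0, 1.571]
force: [0.5, -0.3, 0.4]
grip_width: 0.0855
finger_force: 0.0
```

```bash
cat > look.py <<'E'
import sys
from h import *
cam,name=sys.argv[1:3]; p=telemetry.observe()["position"]; u=px(cam,[p[0],p[1],.04]).astype(int)
x0=max(0,min(512-120,u[0]-60)); y0=max(0,min(384-90,u[1]-45))
save(grab_frame(cam)[y0:y0+90,x0:x0+120],name,5); print(x0,y0)
E
python3 look.py scene jar1.png
```

```text
279 175
```

View pics/jar1.png

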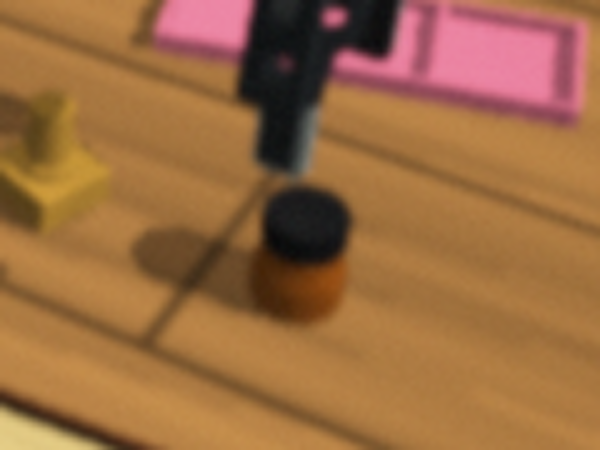

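The jar sits right below the open fingers: cap at crop (307,222), body at (300,285). Now I'll descend and grip it.

```bash
python3 -m inch '[[0,0,0.03,0,0,0,0],[0,0,0.03,0,0,0,0],[0,0,0.022,0,0,0,0],[0,0,0,0,0,0,0],[0,0,0,0,0,0,0.2]]' 40; python3 -m inch '[[0,0,0,0,0,0,1],[0,0,0,0,0,0,1],[0,0,0,0,0,0,1],[0,0,0,0,0,0,1],[0,0,0,0,0,0,1]]' 40
```

```text
clock: 5.15
position: [0.4473, 0.2814, 0.0107]
tool_rot: [3.141, -0.001, 1.571]
force: [-0.1, 1.0, 0.7]
grip_width: 0.0733
finger_force: 0.0
clock: 5.65
position: [0.4473, 0.2816, 0.0108]
tool_rot: [3.14, -0.001, 1.571]
force: [-3.9, -0.9, 18.2]
grip_width: 0.04
finger_force: 38.0
```

```bash
python3 -m inch '[[0,0,-0.02,0,0,0,1],[0,0,-0.03,0,0,0,1],[0,0,-0.03,0,0,0,1],[-0.02,0.008,-0.03,0,0,0,1],[-0.038,0.015,0,0,0,0,1]]'; python3 -m inch '[[-0.038,0.015,0,0,0,0,1],[-0.038,0.015,0,0,0,0,1],[-0.038,0.015,0,0,0,0,1],[-0.038,0.015,0,0,0,0,1],[-0.038,0.015,0,0,0,0,1]]';  python3 -m inch '[[-0.038,0.015,0,0,0,0,1],[-0.038,0.015,0,0,0,0,1],[-0.038,0.015,0,0,0,0,1],[-0.038,0.015,0,0,0,0,1],[-0.02,0.009,0,0,0,0,1]]'; python3 -m inch '[[0,0,0,0,0,0,1],[0,0,0,0,0,0,1],[0,0,0,0,0,0,1]]'; python3 look.py scene jar2.png
```

```text
clock: 6.15
position: [0.4707, 0.2257, 0.1232]
tool_rot: [3.137, -0.004, 1.575]
force: [1.6, -0.2, -1.3]
grip_width: 0.0394
finger_force: 41.5
clock: 6.65
position: [0.5452, 0.0315, 0.1201]
tool_rot: [3.141, -0.0, 1.571]
force: [0.1, 0.4, -1.1]
grip_width: 0.0393
finger_force: 41.5
clock: 7.15
position: [0.6141, -0.1429, 0.1201]
tool_rot: [3.141, 0.001, 1.568]
force: [-0.5, 1.2, -2.1]
grip_width: 0.0394
finger_force: 41.5
clock: 7.45
position: [0.6136, -0.1377, 0.1196]
tool_rot: [3.142, -0.001, 1.572]
force: [0.6, 0.5, -1.1]
grip_width: 0.0394
finger_force: 41.5
86 151
```

View pics/jar2.png

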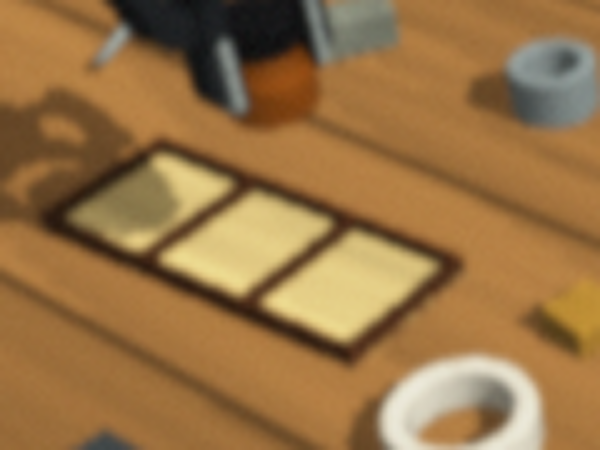

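The jar is held upright, its base about 0.11 m up at crop (280,110); the middle and near compartments are below it. The move overshot by 16 mm, so I'll correct that and place it in the +y end.

```bash
python3 -m inch '[[0.016,-0.0065,0.02,0,0,0,1],[0,0,0.03,0,0,0,1],[0,0,0.03,0,0,0,1],[0,0,0.015,0,0,0,1],[0,0,0.0055,0,0,0,1]]'; python3 -m inch '[[0,0,0.003,0,0,0,1],[0,0,0,0,0,0,1]]';
```

```text
clock: 8.0
position: [0.6066, -0.1223, 0.0177]
tool_rot: [-3.14, -0.0, 1.572]
force: [-0.8, -0.2, -0.5]
grip_width: 0.0397
finger_force: 41.5
clock: 8.2
position: [0.6076, -0.123, 0.0166]
tool_rot: [3.141, 0.0, 1.571]
force: [-0.5, 1.4, -1.4]
grip_width: 0.0395
finger_force: 41.5
```

```bash
python3 -m inch '[[0,0,0.001,0,0,0,1],[0,0,0.001,0,0,0,1],[0,0,0,0,0,0,1]]'; python3 -m inch '[[0,0,0,0,0,0,0.4],[0,0,0,0,0,0,0.3],[0,0,0,0,0,0,0.3],[0,0,-0.02,0,0,0,0.2],[0,0,-0.03,0,0,0,0]]'; python3 -m inch '[[0,0,-0.03,0,0,0,0],[0,0,-0.03,0,0,0,0]]'
```

```text
clock: 8.5
position: [0.6078, -0.1231, 0.015]
tool_rot: [3.14, 0.0, 1.571]
force: [-2.9, 1.6, 9.3]
grip_width: 0.0396
finger_force: 42.5
clock: 9.0
position: [0.6061, -0.1228, 0.063]
tool_rot: [-3.139, -0.0, 1.571]
force: [0.5, -0.8, 0.4]
grip_width: 0.0807
finger_force: 0.0
clock: 9.2
position: [0.607, -0.123, 0.125]
tool_rot: [-3.141, 0.0, 1.571]
force: [-0.7, 0.9, 0.4]
grip_width: 0.0856
finger_force: 0.0
```

```bash
python3 -m inch '[[0.0285,-0.0333,0,0,0,0,0.3],[0.0285,-0.0333,0,0,0,0,0.4],[0.0285,-0.0333,0,0,0,0,0.4],[0.0285,-0.0333,0,0,0,0,0.4],[0,0,0.03,0,0,0,0.4]]'; python3 -m inch '[[0,0,0,0,0,0,0.4],[0,0,0,0,0,0,0.4]]'; python3 look.py scene ss1.png
```

```text
clock: 9.7
position: [0.4723, -0.0053, 0.0961]
tool_rot: [3.139, -0.002, 1.575]
force: [1.2, -0.2, -0.4]
grip_width: 0.0514
finger_force: 0.0
clock: 9.9
position: [0.4743, -0.0095, 0.0941]
tool_rot: [-3.141, 0.0, 1.57]
force: [-0.6, 0.2, -0.3]
grip_width: 0.0509
finger_force: 0.0
164 139
```

View pics/ss1.png

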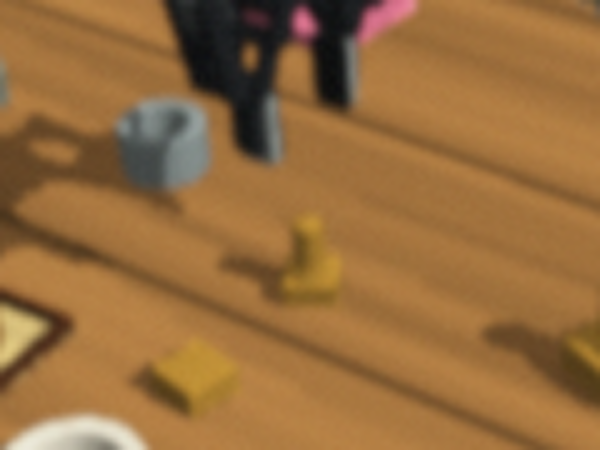

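The small seal is at crop (310,262), its post tip at (308,222), straight under the open fingers. The blank at (193,375) is clear. Now I'll descend and grip the post.

```bash
python3 -m inch '[[0,0,0.03,0,0,0,0.4],[0,0,0.03,0,0,0,0.4],[0,0,0.012,0,0,0,0.4],[0,0,0,0,0,0,0.4],[0,0,0,0,0,0,1]]' 40; python3 -m inch '[[0,0,0,0,0,0,1],[0,0,0,0,0,0,1],[0,0,0,0,0,0,1],[0,0,0,0,0,0,1]]' 40
```

```text
clock: 10.45
position: [0.4746, -0.0094, 0.0227]
tool_rot: [3.141, 0.0, 1.57]
force: [0.1, 0.1, -0.6]
grip_width: 0.0381
finger_force: 0.0
clock: 10.85
position: [0.4747, -0.009, 0.0229]
tool_rot: [3.14, -0.0, 1.571]
force: [-1.7, -0.7, 9.7]
grip_width: 0.0142
finger_force: 38.8
```

```bash
python3 -m inch '[[0,0,-0.02,0,0,0,1],[0,0,-0.03,0,0,0,1],[0,0,-0.03,0,0,0,1],[-0.036,0.02,-0.02,0,0,0,1],[-0.036,0.02,0,0,0,0,1]]'; python3 -m inch '[[-0.036,0.02,0,0,0,0,1],[-0.036,0.02,0,0,0,0,1],[-0.036,0.02,0,0,0,0,1],[-0.036,0.02,0,0,0,0,1],[-0.036,0.02,0,0,0,0,1]]'; python3 -m inch '[[0,0,0,0,0,0,1],[0,0,0,0,0,0,1],[0,0,0,0,0,0,1]]'; python3 look.py scene ss2.png
```

```text
clock: 11.35
position: [0.516, -0.0811, 0.1255]
tool_rot: [3.136, -0.0, 1.574]
force: [1.6, 0.4, -2.9]
grip_width: 0.0143
finger_force: 39.6
clock: 11.85
position: [0.6146, -0.2625, 0.1227]
tool_rot: [3.141, 0.0, 1.571]
force: [0.7, 0.5, -0.9]
grip_width: 0.0147
finger_force: 39.6
clock: 12.15
position: [0.6138, -0.2599, 0.1221]
tool_rot: [-3.141, -0.001, 1.572]
force: [0.1, -0.3, -1.5]
grip_width: 0.014
finger_force: 39.6
53 135
```

View pics/ss2.png

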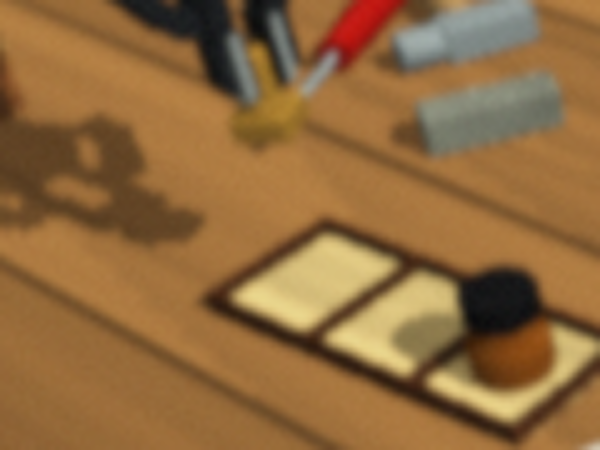

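The jar stands in its end compartment, base at crop (512,372). The small seal hangs upright at (270,105), above the empty end. I'll lower it.

```bash
python3 -m inch '[[-0.0015,0.001,0.03,0,0,0,1],[0,0,0.03,0,0,0,1],[0,0,0.025,0,0,0,1],[0,0,0.008,0,0,0,1],[0,0,0,0,0,0,1]]'; python3 -m inch '[[0,0,0.0015,0,0,0,1],[0,0,0.0015,0,0,0,1],[0,0,0,0,0,0,1]]'
```

```text
clock: 12.7
position: [0.6147, -0.2616, 0.0285]
tool_rot: [-3.14, -0.001, 1.572]
force: [0.0, -0.5, -0.8]
grip_width: 0.0147
finger_force: 40.7
clock: 13.0
position: [0.6155, -0.2625, 0.0266]
tool_rot: [3.14, 0.0, 1.571]
force: [0.2, 0.1, -0.0]
grip_width: 0.014
finger_force: 40.9
```

```bash
python3 -m inch '[[0,0,0.0005,0,0,0,0.8],[0,0,0,0,0,0,0.6],[0,0,0,0,0,0,0.5],[0,0,-0.02,0,0,0,0.4],[0,0,-0.04,0,0,0,0.4]]'; python3 -m inch '[[0,0,-0.04,0,0,0,0],[0.0224,-0.0379,0,0,0,0,0],[0.0224,-0.0379,0,0,0,0,0],[0.0224,-0.0379,0,0,0,0,0],[0.0224,-0.0379,0,0,0,0,0]]';  python3 -m inch '[[0.0224,-0.0379,0.03,0,0,0,0],[0,0,0,0,0,0,0],[0,0,0,0,0,0,0],[0,0,0,0,0,0,0]]'; python3 look.py scene co1.png
```

```text
clock: 13.5
position: [0.6134, -0.2618, 0.0835]
tool_rot: [-3.137, -0.001, 1.571]
force: [0.4, -0.6, -0.1]
grip_width: 0.0512
finger_force: 0.0
clock: 14.0
position: [0.4618, -0.1721, 0.1255]
tool_rot: [3.141, 0.0, 1.571]
force: [1.3, 0.7, 0.5]
grip_width: 0.0855
finger_force: 0.0
clock: 14.4
position: [0.4291, -0.1524, 0.0976]
tool_rot: [3.14, 0.0, 1.571]
force: [0.1, -0.0, -0.1]
grip_width: 0.0854
finger_force: 0.0
134 115
```

View pics/co1.png

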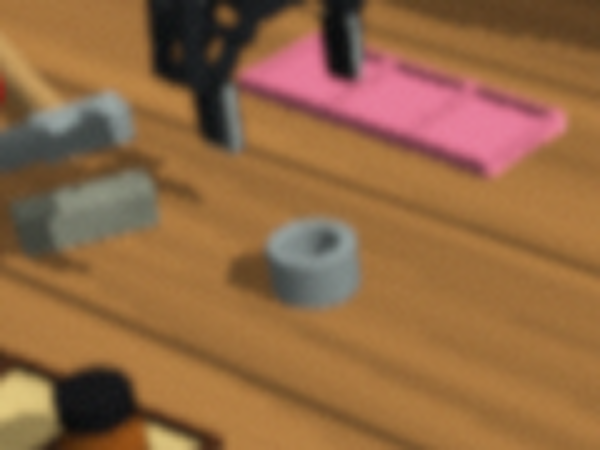

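The collar is at crop (313,262), between and below the open fingers. The stone at (85,210) and the hammer head at (75,130) are separate from it. Now I'll descend and grip.

```bash
python3 -m inch '[[0.002,-0.003,0.03,0,0,0,0],[0,0,0.03,0,0,0,0],[0,0,0.028,0,0,0,0],[0,0,0,0,0,0,0],[0,0,0,0,0,0,0.3]]' 50; python3 -m inch '[[0,0,0,0,0,0,1],[0,0,0,0,0,0,1],[0,0,0,0,0,0,1],[0,0,0,0,0,0,1]]' 50
```

```text
clock: 14.95
position: [0.4251, -0.1503, 0.0095]
tool_rot: [-3.141, 0.0, 1.57]
force: [0.3, 0.5, 1.1]
grip_width: 0.0732
finger_force: 0.0
clock: 15.35
position: [0.4257, -0.1501, 0.0107]
tool_rot: [3.139, 0.001, 1.571]
force: [-2.2, 0.9, 14.5]
grip_width: 0.0478
finger_force: 49.1
```

```bash
python3 -m inch '[[0,0,-0.02,0,0,0,1],[0,0,-0.03,0,0,0,1],[0,0,-0.03,0,0,0,1],[0,0,-0.03,0,0,0,1],[-0.0083,0.037,0,0,0,0,1]]'; python3 -m inch '[[-0.0083,0.037,0,0,0,0,1],[-0.0083,0.037,0,0,0,0,1],[-0.0083,0.037,0,0,0,0,1],[-0.0083,0.037,0,0,0,0,1],[0,0,0,0,0,0,1]]'; python3 -m inch '[[0,0,0,0,0,0,1],[0,0,0,0,0,0,1]]'; python3 look.py scene co2.png
```

```text
clock: 15.85
position: [0.4609, -0.1582, 0.1238]
tool_rot: [3.138, -0.0, 1.57]
force: [0.1, -0.3, -2.9]
grip_width: 0.0474
finger_force: 54.2
clock: 16.35
position: [0.6136, -0.1916, 0.12]
tool_rot: [3.138, 0.001, 1.572]
force: [-1.5, 0.5, -2.2]
grip_width: 0.0473
finger_force: 54.2
clock: 16.55
position: [0.609, -0.1912, 0.1197]
tool_rot: [-3.141, -0.0, 1.571]
force: [0.6, -0.4, -2.1]
grip_width: 0.0475
finger_force: 54.2
73 143
```

View pics/co2.png

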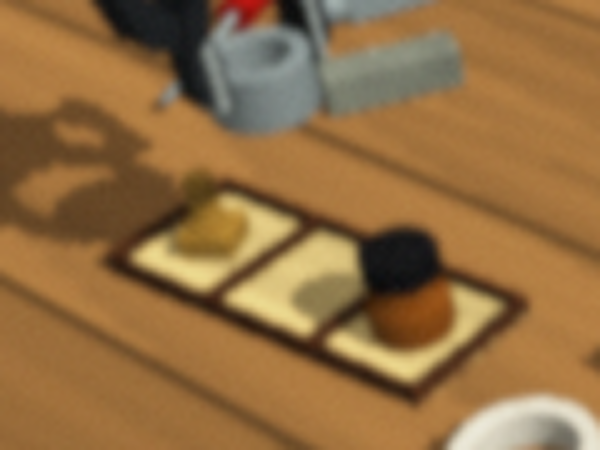

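The small seal stands at crop (208,225) and the jar at (412,310), each in its own end. The collar is held level at (268,80). I'll lower it into the middle compartment.

```bash
python3 -m inch '[[0,0.001,0.03,0,0,0,1],[0,0,0.03,0,0,0,1],[0,0,0.03,0,0,0,1],[0,0,0.0125,0,0,0,1],[0,0,0,0,0,0,1]]'; python3 -m inch '[[0,0,0.001,0,0,0,1],[0,0,0.001,0,0,0,1],[0,0,0,0,0,0,1]]'
```

```text
clock: 17.1
position: [0.6099, -0.1912, 0.0159]
tool_rot: [-3.14, -0.0, 1.571]
force: [-0.3, -0.2, -1.9]
grip_width: 0.0474
finger_force: 55.9
clock: 17.4
position: [0.6112, -0.1914, 0.0154]
tool_rot: [3.141, 0.0, 1.571]
force: [0.4, 0.1, -2.4]
grip_width: 0.0476
finger_force: 55.9
```

```bash
python3 -m inch '[[0,0,0.001,0,0,0,1],[0,0,0,0,0,0,0.4],[0,0,0,0,0,0,0.3],[0,0,0,0,0,0,0.2],[0,0,-0.02,0,0,0,0.2]]'; python3 -m inch '[[0,0,-0.04,0,0,0,0.4],[0,0,-0.05,0,0,0,0.4],[-0.0284,-0.0389,0,0,0,0,0.5],[-0.0284,-0.0389,0,0,0,0,0.5],[-0.0284,-0.0389,0,0,0,0,0.5]]';  python3 -m inch '[[-0.0284,-0.0389,0,0,0,0,0.4],[0,0,0,0,0,-0.15,0.4],[0,0,0,0,0,-0.15,0.4],[0,0,0,0,0,-0.15,0.4],[0,0,0,0,0,-0.15,0.4]]'; python3 -m inch '[[0,0,0,0,0,-0.15,0.4],[0,0,0,0,0,-0.15,0.4],[0,0,0,0,0,-0.15,0.4],[0,0,0.03,0,0,-0.01,0.4],[0,0,0,0,0,0,0.4]]';  python3 -m inch '[[0,0,0,0,0,0,0.4]]'; python3 look.py top st1.png
```

```text
clock: 17.9
position: [0.6095, -0.1909, 0.0319]
tool_rot: [-3.138, -0.001, 1.571]
force: [-0.2, -0.4, -0.6]
grip_width: 0.0684
finger_force: 0.0
clock: 18.4
position: [0.4928, -0.2772, 0.1241]
tool_rot: [3.141, 0.0, 1.572]
force: [1.0, -1.4, 0.2]
grip_width: 0.0428
finger_force: 0.0
clock: 18.9
position: [0.4552, -0.3051, 0.1239]
tool_rot: [3.141, 0.0, 2.177]
force: [-0.1, -0.7, -0.1]
grip_width: 0.0513
finger_force: 0.0
clock: 19.4
position: [0.4538, -0.3043, 0.0915]
tool_rot: [3.141, -0.004, 2.63]
force: [0.2, 0.5, 1.4]
grip_width: 0.0514
finger_force: 0.0
clock: 19.5
position: [0.4549, -0.305, 0.0938]
tool_rot: [-3.141, -0.001, 2.63]
force: [1.2, -0.7, 0.4]
grip_width: 0.0514
finger_force: 0.0
329 149
```

View pics/st1.png

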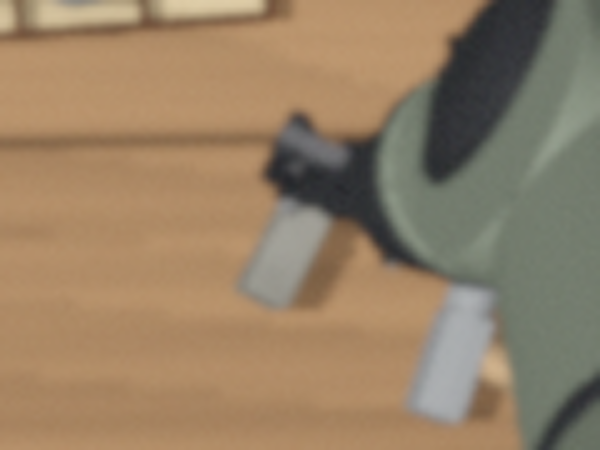

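The stone at crop (285,255) lies square between the fingers; the hammer head at (455,360) is clear. Now I'll descend and grip.

```bash
python3 -m inch '[[0,0,0.03,0,0,0,0.4],[0,0,0.03,0,0,0,0.4],[0,0,0.024,0,0,0,0.4],[0,0,0,0,0,0,0.4],[0,0,0,0,0,0,0.7]]' 40; python3 -m inch '[[0,0,0,0,0,0,1],[0,0,0,0,0,0,1],[0,0,0,0,0,0,1],[0,0,0,0,0,0,1]]' 40;  python3 -m inch '[[0,0,-0.02,0,0,0,1],[0,0,-0.03,0,0,0,1],[0,0,-0.03,0,0,0,1],[0,0,-0.05,0,0,0,1],[0,0,0,0,0,0.15,1]]'; python3 -m inch '[[0,0,0,0,0,0.15,1],[0,0,0,0,0,0.15,1],[0,0,0,0,0,0.15,1],[0,0,0,0,0,0.15,1],[0,0,0,0,0,0.15,1]]';  python3 -m inch '[[0,0,0,0,0,0.07,1],[0,0,0,0,0,0,1],[0,0,0,0,0,0,1]]'
```

```text
clock: 20.05
position: [0.4556, -0.3052, 0.0108]
tool_rot: [-3.141, 0.001, 2.631]
force: [-0.4, -0.5, -0.2]
grip_width: 0.0378
finger_force: 0.0
clock: 20.45
position: [0.4561, -0.3055, 0.0115]
tool_rot: [-3.142, 0.002, 2.631]
force: [-1.7, 1.2, 10.0]
grip_width: 0.0247
finger_force: 40.5
clock: 20.95
position: [0.4576, -0.3066, 0.1464]
tool_rot: [3.14, 0.009, 2.48]
force: [0.4, -0.1, -2.3]
grip_width: 0.0245
finger_force: 39.9
clock: 21.45
position: [0.4555, -0.305, 0.141]
tool_rot: [3.14, 0.001, 1.724]
force: [0.9, 0.3, -0.7]
grip_width: 0.0248
finger_force: 39.9
clock: 21.75
position: [0.4554, -0.3049, 0.1404]
tool_rot: [3.141, 0.0, 1.663]
force: [-0.4, -0.1, -1.2]
grip_width: 0.0249
finger_force: 39.9
```

```bash
python3 -m inch '[[0.0373,0.0147,0,0,0,0,1],[0.0373,0.0147,0,0,0,0,1],[0.0373,0.0147,0,0,0,0,1],[0.0373,0.0147,0,0,0,0,1],[0.0373,0.0147,0,0,0,0,1]]'; python3 -m inch '[[0.0373,0.0147,0,0,0,0,1],[0.0373,0.0147,0,0,0,0,1],[0.0373,0.0147,0,0,0,0,1],[0.0373,0.0147,0,0,0,0,1],[0.0373,0.0147,0,0,0,0,1]]'; python3 -m inch '[[0.0373,0.0147,0,0,0,0,1],[0.0373,0.0147,0,0,0,0,1],[0.0373,0.0147,0,0,0,0,1],[0.0373,0.0147,0,0,0,0,1],[0,0,0,0,0,0,1]]'; python3 -m inch '[[0,0,0.03,0,0,0,1],[0,0,0.03,0,0,0,1],[0,0,0,0,0,0,1],[0,0,0,0,0,0,1],[0,0,0,0,0,0,1]]'; python3 look.py scene st2.png
```

```text
clock: 22.25
position: [0.512, -0.1111, 0.1402]
tool_rot: [3.141, -0.0, 1.663]
force: [1.2, -0.4, -1.0]
grip_width: 0.025
finger_force: 39.8
clock: 22.75
position: [0.5684, 0.0814, 0.1402]
tool_rot: [3.141, -0.0, 1.663]
force: [1.8, -1.4, -1.4]
grip_width: 0.0248
finger_force: 39.8
clock: 23.25
position: [0.6132, 0.2401, 0.1395]
tool_rot: [3.141, -0.003, 1.669]
force: [-1.4, -0.3, -2.1]
grip_width: 0.0255
finger_force: 39.9
clock: 23.75
position: [0.6142, 0.2337, 0.0815]
tool_rot: [3.14, -0.001, 1.661]
force: [0.3, 0.4, -1.0]
grip_width: 0.0251
finger_force: 39.9
220 215
```

View pics/st2.png

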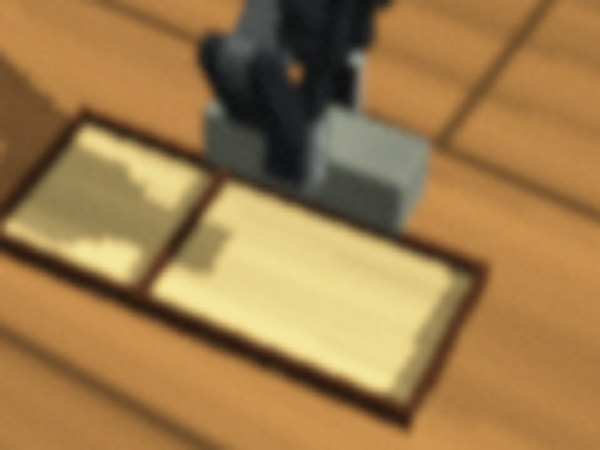

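```bash
python3 - <<'E'
from fit import *
for d in(-.01,0,.01):
    y=np.array([-np.sin(.091),np.cos(.091)])*d
    print(d,np.round((hulls("stone","scene",[.6142+y[0],.2337+y[1],1.661],.070)[0]-[220,215]+.5)*5).tolist())
E
```

```text
-0.01 [[402.0, 130.0], [398.0, 181.0], [369.0, 228.0], [174.0, 153.0], [172.0, 103.0], [206.0, 60.0]]
0 [[428.0, 139.0], [423.0, 190.0], [395.0, 238.0], [197.0, 162.0], [196.0, 112.0], [229.0, 68.0]]
0.01 [[454.0, 149.0], [449.0, 199.0], [421.0, 248.0], [221.0, 171.0], [221.0, 121.0], [253.0, 77.0]]
```

The stone is held level. Its right end at crop (430,150) and left end at (205,110) match the model to about 3 mm, over the long compartment. I'll lower it.

```bash
python3 -m inch '[[-0.002,-0.0015,0.02,0,0,0,1],[0,0,0.03,0,0,0,1],[0,0,0.0145,0,0,0,1],[0,0,0,0,0,0,1],[0,0,0.001,0,0,0,1]]'; python3 -m inch '[[0,0,0.001,0,0,0,1],[0,0,0,0,0,0,1],[0,0,0,0,0,0,1]]'
```

```text
clock: 24.3
position: [0.6124, 0.2316, 0.0149]
tool_rot: [3.141, -0.0, 1.661]
force: [0.0, 0.8, -1.8]
grip_width: 0.025
finger_force: 43.1
clock: 24.6
position: [0.6121, 0.2316, 0.0135]
tool_rot: [3.141, -0.0, 1.661]
force: [-0.1, 0.2, -1.5]
grip_width: 0.0255
finger_force: 43.1
```

```bash
python3 -m inch '[[0,0,0.001,0,0,0,1],[0,0,0,0,0,0,1]]';python3 -m inch '[[0,0,0.001,0,0,0,1],[0,0,0,0,0,0,1]]'; python3 look.py scene st3.png
```

```text
clock: 24.8
position: [0.6122, 0.2316, 0.0133]
tool_rot: [3.141, -0.0, 1.661]
force: [-5.1, -1.3, 16.8]
grip_width: 0.0249
finger_force: 45.2
clock: 25.0
position: [0.6122, 0.2316, 0.0133]
tool_rot: [3.141, -0.001, 1.661]
force: [-11.6, -2.6, 32.0]
grip_width: 0.0249
finger_force: 47.3
220 214
```

View pics/st3.png

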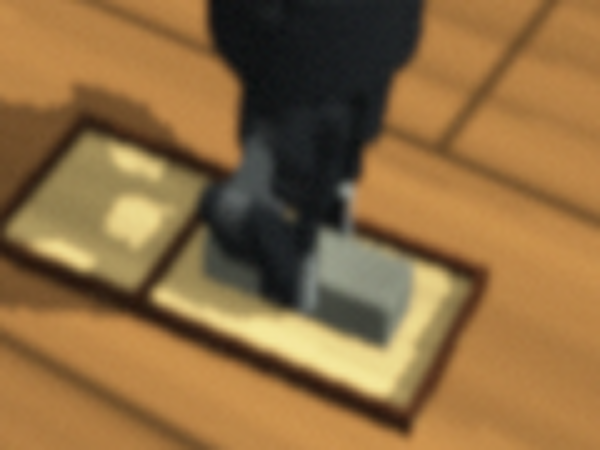

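The stone lies flat on the floor of the long compartment, crop (310,285). I'll release it and go to the large seal.

```bash
python3 -m inch '[[0,0,-0.002,0,0,0,1],[0,0,0,0,0,0,0.6],[0,0,0,0,0,0,0.5],[0,0,0,0,0,0,0.4],[0,0,-0.02,0,0,0,0.4]]'; python3 -m inch '[[0,0,-0.04,0,0,0,0.4],[0,0,-0.05,0,0,0,0.4],[-0.0152,-0.0433,0,0,0,0,0.4],[-0.0152,-0.0433,0,0,0,0,0.4],[-0.0152,-0.0433,0,0,0,0,0.4]]'; python3 -m inch '[[-0.0152,-0.0433,0,0,0,0,0.4],[0,0,0.03,0,0,0,0.4],[0,0,0,0,0,0,0.4],[0,0,0,0,0,0,0.4],[0,0,0,0,0,0,0.4]]'; python3 look.py scene ls1.png
```

```text
clock: 25.55
position: [0.6105, 0.2311, 0.0311]
tool_rot: [-3.138, 0.001, 1.661]
force: [-1.3, -0.3, -0.5]
grip_width: 0.0509
finger_force: 0.0
clock: 26.05
position: [0.485, 0.1737, 0.1232]
tool_rot: [3.141, -0.0, 1.661]
force: [0.6, 0.2, -0.0]
grip_width: 0.0509
finger_force: 0.0
clock: 26.55
position: [0.4459, 0.1557, 0.0937]
tool_rot: [3.141, -0.0, 1.661]
force: [0.1, -0.1, 0.2]
grip_width: 0.0514
finger_force: 0.0
228 155
```

View pics/ls1.png

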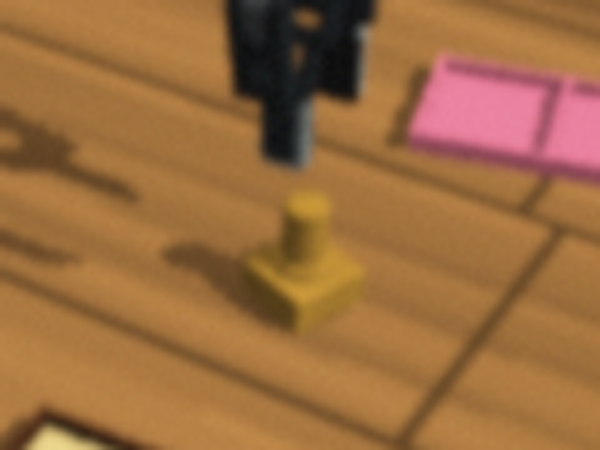

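The large seal is at crop (305,265), its post top at (307,203), centred under the fingers. Now I'll grip and carry it.

```bash
python3 -m inch '[[0,0,0.03,0,0,0,0.4],[0,0,0.026,0,0,0,0.4],[0,0,0.01,0,0,0,0.4],[0,0,0,0,0,0,0.4],[0,0,0,0,0,0,0.7]]' 60; python3 -m inch '[[0,0,0,0,0,0,1],[0,0,0,0,0,0,1],[0,0,0,0,0,0,1],[0,0,0,0,0,0,1]]' 60;  python3 -m inch '[[0,0,-0.02,0,0,0,1],[0,0,-0.03,0,0,0,1],[0,0,-0.03,0,0,0,1],[-0.0072,0.0435,-0.02,0,0,0,1],[-0.0072,0.0435,0,0,0,0,1]]'; python3 -m inch '[[-0.0072,0.0435,0,0,0,0,1],[-0.0072,0.0435,0,0,0,0,1],[0,0,0,0,0,0,1],[0,0,0,0,0,0,1],[0,0,0,0,0,0,1]]'; python3 look.py scene ls2.png
```

```text
clock: 27.1
position: [0.4454, 0.1554, 0.0279]
tool_rot: [3.141, -0.0, 1.661]
force: [0.5, -0.2, 0.1]
grip_width: 0.038
finger_force: 0.0
clock: 27.5
position: [0.4457, 0.1557, 0.0283]
tool_rot: [3.14, -0.001, 1.661]
force: [0.8, -2.1, 7.6]
grip_width: 0.0201
finger_force: 58.3
clock: 28.0
position: [0.535, 0.1497, 0.1313]
tool_rot: [3.137, -0.002, 1.662]
force: [1.0, 0.6, -3.6]
grip_width: 0.02
finger_force: 60.1
clock: 28.5
position: [0.6198, 0.1425, 0.1274]
tool_rot: [-3.141, -0.0, 1.661]
force: [-0.7, 0.4, -3.5]
grip_width: 0.0203
finger_force: 60.6
180 198
```

View pics/ls2.png

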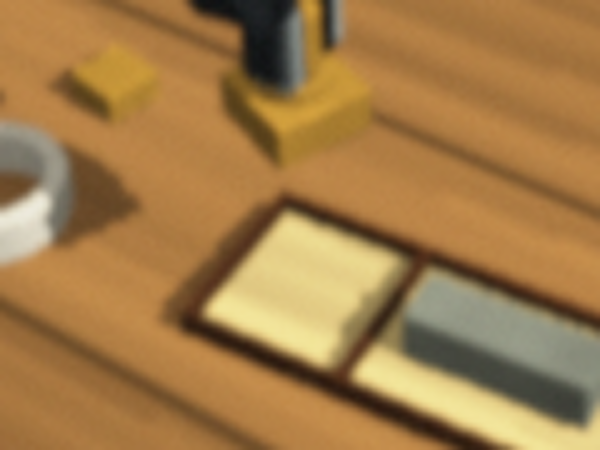

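The large seal hangs upright at crop (298,100), above the short compartment at (300,290). The stone lies in the long one at (500,350). I'll lower the seal.

```bash
python3 -m inch '[[0,0.001,0.03,0,0,0,1],[0,0,0.03,0,0,0,1],[0,0,0.025,0,0,0,1],[0,0,0.007,0,0,0,1],[0,0,0,0,0,0,1]]'; python3 -m inch '[[0,0,0.001,0,0,0,1],[0,0,0.001,0,0,0,1],[0,0,0,0,0,0,1]]'; python3 -m inch '[[0,0,0.001,0,0,0,1],[0,0,0,0,0,0,1]]'
```

```text
clock: 29.05
position: [0.621, 0.1426, 0.035]
tool_rot: [-3.14, 0.0, 1.661]
force: [0.4, 0.7, -2.3]
grip_width: 0.0203
finger_force: 60.5
clock: 29.35
position: [0.6222, 0.1426, 0.0341]
tool_rot: [3.14, -0.0, 1.661]
force: [0.3, 0.1, -3.7]
grip_width: 0.0199
finger_force: 60.5
clock: 29.55
position: [0.622, 0.1425, 0.0325]
tool_rot: [3.141, -0.0, 1.661]
force: [0.3, 0.4, -0.8]
grip_width: 0.0204
finger_force: 60.9
```

Contact. I'll release, lift clear, back away and check everything.

```bash
python3 -m inch '[[0,0,0.0005,0,0,0,0.8],[0,0,0,0,0,0,0.6],[0,0,0,0,0,0,0.5],[0,0,-0.02,0,0,0,0.4],[0,0,-0.04,0,0,0,0.4]]'; python3 -m inch '[[0,0,-0.05,0,0,0,0.4],[0.02,-0.04,-0.03,0,0,0,0.4],[0.02,-0.04,-0.03,0,0,0,0.4],[0.04,-0.03,0,0,0,0,0.4],[0.04,-0.03,0,0,0,0,0.4]]'; python3 -m inch '[[0.04,-0.02,0,0,0,0,0.4],[0.04,-0.02,0,0,0,0,0.4],[0.04,0,0,0,0,0,0.4],[0,0,0,0,0,0,0.4],[0,0,0,0,0,0,0.4]]'
cat > chk.py <<'E'
from fit import *
np.set_printoptions(precision=4,suppress=True)
ims={c:grab_frame(c) for c in("top","scene")}
T={"two":(.6158,.1993,.089),"three":(.611,-.1917,.054)}
G={"large_seal":(.621,.1425),"stone":(.6127,.2342),"collar":(.611,-.1917),"small_seal":(.6148,-.2616),"jar":(.6072,-.1218)}
for n,g in G.items():
    r=fit(n,g,.004,yaws=(1.66,) if n=="stone" else (0,))
    if r is None: print(n,None); continue
    t=T["two" if n in("large_seal","stone") else "three"]; c,s=np.cos(t[2]),np.sin(t[2]); d=r[0][:2]-t[:2]
    print(n,np.array([c*d[0]+s*d[1],-s*d[0]+c*d[1]]),r[1],r[2])
a=ims["scene"][120:320,60:380]; save(a,"end.png",2.4)
E
python3 chk.py
```

```text
clock: 30.05
position: [0.6202, 0.1421, 0.0899]
tool_rot: [-3.137, 0.001, 1.661]
force: [0.3, 0.1, -0.1]
grip_width: 0.0513
finger_force: 0.0
clock: 30.55
position: [0.4766, 0.2478, 0.1985]
tool_rot: [3.14, -0.001, 1.659]
force: [0.9, 0.9, -0.4]
grip_width: 0.0511
finger_force: 0.0
clock: 31.05
position: [0.4266, 0.3635, 0.1972]
tool_rot: [-3.142, 0.0, 1.662]
force: [-0.3, -0.7, 0.5]
grip_width: 0.0514
finger_force: 0.0
large_seal [ 0.0006 -0.0582] 0.9071410427013007 ['top', 'scene']
stone [-0.0009  0.0329] 0.8868692176341925 ['top', 'scene']
collar [-0.0015 -0.0018] 0.8742707835096979 ['top', 'scene']
small_seal [-0.0001 -0.071 ] 0.8324910442434623 ['top', 'scene']
jar [-0.0013  0.0676] 0.8532787362173799 ['top', 'scene']
```

View pics/end.png

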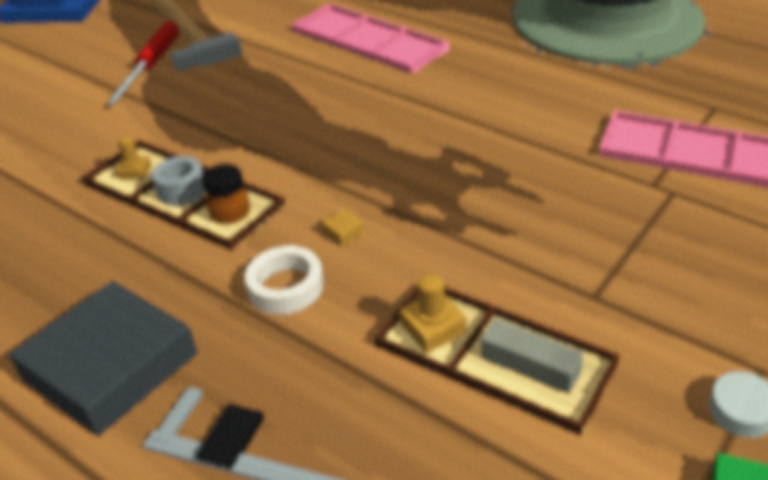

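All five pieces stand or lie flat in their compartments: small seal (130,165), collar (178,180), jar (227,195), large seal (432,315), stone (530,352). Blank, tape and tin look untouched. Handing in.

```bash
python3 -c "
from workcell import bot
print(bot.job_done())"
```

```text
the job is handed in; nothing more can be done
None
```

I made up both kits and handed the job in after about 31 s; the last camera check put every piece within about 3 mm of its compartment centre, with the bare blank, tape and tin apparently untouched, but the hand-in gave no verdict.

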